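Wedge the wash arm onto its spindle

TASK

Take the tapered gib key out of the white block, put its thin end down into the slot between the dishwasher wash arm's hub and its spindle, and push or tap it down until it is wedged tight: it must stop sliding under a firm push of about 15 N, but do not force it with more than about 20 N. Leave the key standing wedged there on its own, and leave the two round pins in the block.

Things in the scene. Friction and masses are not known exactly. Their poses are not given: they have to be found in the camera images.
- key_head (a point): Centre of the square steel head of the loose gib key (0.25 kg): 32 mm (x) by 22 mm (y) by 44 mm high, z up. The 60 mm blade below it is 14 mm wide (y), flat and vertical on its -x face (x = -9.5 mm); its +x face tapers 1 in 5, from 7 mm thick at the lower end to 19 mm under the head. At the start it stands in one hole of the white block, head resting on the block's top.
- key_tip (a point): Centre of the key blade's thin lower end (7 by 14 mm), 82 mm below the head's centre and 6 mm to its -x side; same axes. The key goes into the slot with its x along the slot's x.
- pocket (a point): Middle of the slot's mouth in the hub's top, 85 mm above the table, z up. Slot: 17.5 mm wide (y), 63 mm deep, nominally 14.2 mm across (x). -x side: upright flat face of the dark spindle, nominally at x = -7.1 mm but up to 2.2 mm off either way, not shown by this pose; its top is 1 mm above the hub. +x side: hub wall at x = 7.1 mm, sloping inward 1 in 5 going down, like the key.
- hub: Bare aluminium wash-arm hub, 80 mm (x) by 60 mm (y), fixed on a round dark stand, steel spray tubes 32 mm thick along its x to 182 mm each way, tops 60 mm high. Origin on the table, 7.1 mm to the -x side of the slot's middle. The key binds with its tip 24 to 48 mm below the mouth, and 15 N then drives it 1 to 6 mm on. The spindle yields 1 mm per 40 N sideways; friction 0.5 to 0.7 holds the key.
- block: White plastic block, 56 mm (x) by 160 mm (y) by 72 mm high, fixed; origin at the centre of its underside. Three holes at y = -50, 0 and 50 mm hold the gib key and two pins in any order. The key's axes start parallel to the block's.
- pin_a_head (a point): Centre of the round head (30 mm across, 30 mm high) of a straight steel pin in the block, to be left there. The pins' tops are 102 mm above the table, the key's 116 mm.
- pin_b_head (a point): The other round-headed pin, the same, to be left in the block.
Mind the look-alikes: they are no part of the job. What is shaped like the part that bears key_head but green or red is not meant.

How it is judged:
By the outcome, as a careful person would: the job done as asked, in the order asked, and still so for the second after the job is handed in, with the robot touching nothing.
It also fails if it takes over 58 s, if anything falls off the work surface, if the arm or the gripper's body presses on something with over 40 N, if the wrist force passes 120 N, or if a joint passes its speed limit or range.

ROBOT

A 6-joint arm with a two-finger parallel gripper is mounted at the origin on the work surface. World frame = base frame: x ahead of the robot, y to its left, z up, the work surface at z = 0. Lengths are in m, angles in rad, forces in N, time in s.
With the tool pointing down it reaches from about 0.425 to 0.95 m from the base axis. Payload 3.5 kg.
Tool frame: the origin (TCP) lies midway between the tips of the shut fingers; the grasp point (between the pads) lies 19 mm behind it (ctrl.pinch_z is the distance from the TCP to the grasp point, in m); z points along the fingers, y is the line along which they close (so a half turn about z gives the same grasp; the last joint's range is limited). The gripper opens to 85 mm and grips with 20 to 120 N. Pads are 22 mm wide; open, the fingers measure 114 mm over their backs; the gripper's body (76 mm by 85 mm) begins 54 mm behind the grasp point. The pads swing forward as they close: fully open they stand 13 mm farther back than shut.
Start: joints at [-1.428, 0.286, 1.577, -0, 1.279, -0.15], TCP at [0.195, -0.646, 0.231] pointing down, gripper open.
Joint ranges: [-2.77, 2.77], [-0.9, 2.22], [0.21, 2.48], [-1.53, 4.67], [0.24, 2.81], [-2.84, 2.84]. Speed limits (rad/s): [2.79, 2.79, 3.14, 3.14, 3.14, 3.14].

INTERFACE

Orientations are given as a unit quaternion [x, y, z, w].
In Python, from plant import get_state, viewer, sign_off, ctrl gives the robot as it stands. The module is installed in compiled form; this text tells all that it offers.
- The arm moves only by the shell command python3 -m handwheel 'ROWS' [FORCE]. ROWS is JSON, a list that holds one entry, the list of rows, each a list of 5 numbers: the finger opening in m, from 0 to 0.0854, then the shift along the tool's x, y, z in m, then the turn about the tool's z in degrees. In form: [[[claw, x, y, z, spin], ...]]. A call has 1 to 12 rows; each row shifts and turns the commanded pose from where the row before left it, along the tool's axes as they then stand; what a row does not reach is not made up. A row lasts 1/12 s, in which the tool goes at most 41.7 mm and 7.16 degrees, less where a joint would pass 70% of its speed; a pose out of reach is approached as far as the arm can. A call is refused whole if a number of a shift passes 0.0417 or a number of a turn 7.16, either way. A call with a gripper value outside its range is refused whole. The fingers move at their own pace and stop on an object; FORCE is the grip in N (left out, the last holds). Time passes only in rows, so rows that do not move let the fingers close. It gives the time, the measured TCP pose, the force, the opening and the grip force at its end, in the units of the state.
- get_state(): the state, without advancing time (a new reading comes with each control period).
- viewer.read_camera(name): name is "scene" or "top" or "wrist"; returns the picture (420x560x3 uint8, blue, green, red); there is no depth.
- viewer.camera_params(name): a dict with "fov_y" (degrees; the focal length in pixels is half the picture's height over the tangent of half this angle, whatever the lens; pixels are square), "cx", "cy" (the principal point, pixels), "k1" (the pictures are not rectified: a ray, as slopes to the right and down, at radius r is drawn at 1 + k1 r^2 times it, then the intrinsics apply), "xyz" and "attitude" of the camera in the world; the wrist camera has in their place "hand_eye" (4x4, takes a point from camera to tool coordinates, whose origin is the TCP and whose axes are the flange's). Camera axes: x right, y up, looking along -z (the intrinsics and any distortion apply to the point x, -y, -z); pixel columns grow to the right and rows downward; lengths in m; the calibration is good to about 2 mm. A picture is of the moment at which its call begins: read the wrist's pose just before it. camera_params takes no time and is no camera call.
- sign_off(): hands the job in; it is judged then, once.
Trained networks look in the newest picture that a camera, given by its name, has taken for a name from the list of things; names that differ only in an ending like _2 or _b are one class to them, and where a whole thing is asked for, a point or a joint stands for the part that bears it (a point fixed in the world has none). Each returns a list of dicts, best first, with "confidence" (0 to 1); they miss things now and then, are a little off and sometimes report something else, mostly with a low value. They report only what shows in the picture. A call takes as long as a camera call. They do not tell look-alikes from the thing itself.
- viewer.look_for(camera, name): "extent" ([left, top, width, height] as shares, 0 to 1, of the picture: columns of its width, rows of its height, round what is visible of it).
- viewer.outline_of(camera, name): "mask" (420x560 bool, what is visible of it) and "extent" ([left, top, width, height] as shares, 0 to 1, of the picture: columns of its width, rows of its height, round what is visible of it).
- viewer.pinpoint(camera, name): "xy" ([column, row] as shares, 0 to 1, of the picture: columns of its width, rows of its height: a listed point, or the origin of a listed thing).
The state is a dict: "time": time; "qpos": joint angles; "dq": joint speeds; "joint_efforts": joint torques, N m; "eef_pos": TCP position; "tcp_rot": TCP orientation; "contact_force": force on the tool from outside, world axes, zero at the start; "wrist_torque": the same for the moment, N m; "opening": opening from 0.0 (shut) to 1.0 (fully open); "finger_force": force on a finger pad.
Only numpy, scipy, OpenCV 4.12 (cv2) and the standard library are available. Lean on these libraries where they do the work, as an engineer would, in place of code of your own. Each camera call takes 0.05 s, during which the arm holds its last target. There are 200 camera calls.

## Working session

There is one attempt and no reset: what is moved stays moved. The work goes in short steps, Python scripts to look and compute and a shell command to move; the robot and the scene stay as the last step left them, time stands still between calls to the robot, and variables do not carry over. Pictures are saved under pics/ and viewed, at most 10 in all, crops included, and the job is handed in when it is done.

```bash
mkdir -p pics; cat > h.py <<'E'
import numpy as np, cv2
from scipy.spatial.transform import Rotation as R
from plant import get_state, viewer, ctrl
def cam(n,st=None):
    p=viewer.camera_params(n); f=210/np.tan(np.radians(p['fov_y'])/2)
    if 'hand_eye' in p:
        st=st or get_state(); T=np.eye(4); T[:3,:3]=R.from_quat(st['tcp_rot']).as_matrix(); T[:3,3]=st['eef_pos']
        M=T@np.array(p['hand_eye'])
    else:
        M=np.eye(4); a=np.array(p['attitude'],float); 
        M[:3,:3]=R.from_quat(a).as_matrix() if a.size==4 else a.reshape(3,3) if a.size==9 else R.from_euler('xyz',a).as_matrix(); M[:3,3]=p['xyz']
    return p,f,M
def ray(n,px,st=None):
    p,f,M=cam(n,st); K=np.array([[f,0,p['cx']],[0,f,p['cy']],[0,0,1.]])
    d=np.array([(px[0]-p['cx'])/f,(px[1]-p['cy'])/f]); u=d.copy()
    for _ in range(30): u=d/(1+p['k1']*(u@u))
    return M[:3,3],M[:3,:3]@np.array([u[0],-u[1],-1])
def atz(n,px,z,st=None):
    o,d=ray(n,px,st); return o+d*(z-o[2])/d[2]
def proj(n,P,st=None):
    p,f,M=cam(n,st); c=(np.asarray(P)-M[:3,3])@M[:3,:3]; u=np.array([c[0],-c[1]])/-c[2]
    u=u*(1+p['k1']*(u@u)); return u*f+[p['cx'],p['cy']]
E
python3 - <<'E'
from h import *
for n in('scene','top'):
    im=viewer.read_camera(n); cv2.imwrite(f'pics/{n}0.png',im); print(n,viewer.camera_params(n))
    for t,z in(('key_head',.094),('pocket',.085),('hub',0),('block',0),('pin_a_head',.087)):
        for r in viewer.pinpoint(n,t): 
            px=np.array(r['xy'])*[560,420]; print(t,round(r['confidence'],2),px.round(1),atz(n,px,z).round(4))
print(viewer.camera_params('wrist'),get_state(),ctrl.pinch_z)
E
```

```text
scene {'fov_y': 56.89394572669619, 'cx': 277.12380624871804, 'cy': 218.12415748441376, 'k1': -0.058645955614728774, 'xyz': array([ 0.84863028, -0.58585314,  0.55454189]), 'attitude': array([0.42191779, 0.14858736, 0.31965841, 0.83529975])}
key_head 0.91 [108.3 335.4] [ 0.4583 -0.4877  0.094 ]
key_head 0.9 [191.4 280.8] [ 0.4608 -0.3401  0.094 ]
key_head 0.79 [329.4 259. ] [ 0.5963 -0.1449  0.094 ]
key_head 0.71 [136. 254.] [ 0.3386 -0.3653  0.094 ]
key_head 0.61 [266.  273.2] [ 0.5382 -0.2452  0.094 ]
hub 0.57 [364.8 219.3] [0.5272 0.118  0.    ]
block 0.66 [267.7 313.6] [ 0.5462 -0.2488  0.    ]
pin_a_head 0.65 [253.9 297.4] [ 0.5557 -0.2925  0.087 ]
top {'fov_y': 44.523743327991944, 'cx': 281.4888353367266, 'cy': 207.94079418343478, 'k1': -0.06425977897106656, 'xyz': array([ 0.2895081 , -0.09556744,  1.33015532]), 'attitude': array([-0.04459084,  0.04491204,  0.71562607, -0.69561044])}
key_head 0.87 [425.6 229.9] [ 0.3832 -0.4466  0.094 ]
key_head 0.86 [270.1 174.4] [ 0.5306 -0.0728  0.094 ]
key_head 0.75 [359.3 229.1] [ 0.3899 -0.2851  0.094 ]
key_head 0.68 [340.8 168.2] [ 0.5411 
[... 792 characters left out ...]
e': 0.6, 'qpos': array([-1.42797727e+00,  2.86249140e-01,  1.57668099e+00,  3.59139414e-05,
        1.27863369e+00, -1.49980529e-01]), 'dq': array([-0.00010195, -0.00012083,  0.00121419, -0.00039839,  0.00089838,
       -0.00220531]), 'joint_efforts': array([-3.78457498e-04, -4.05663514e+01, -2.92740279e+01, -1.75219416e-04,
        6.38171805e-04, -7.46043014e-07]), 'eef_pos': array([ 0.19487524, -0.64624446,  0.23136912]), 'tcp_rot': array([9.89303432e-01, 1.45872272e-01, 1.71443503e-05, 1.44792600e-05]), 'contact_force': array([ 0.42298844, -0.62438712, -0.37576857]), 'wrist_torque': array([ 0.05067542, -0.00553219, -0.04173348]), 'finger_force': 0.0, 'opening': 0.9998703887510755} 0.0187
```

View pics/scene0.png

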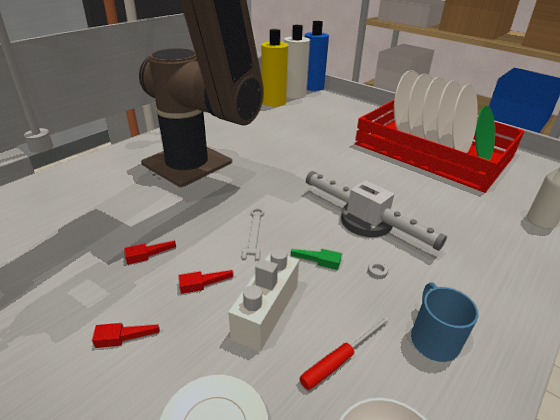

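View pics/top0.png

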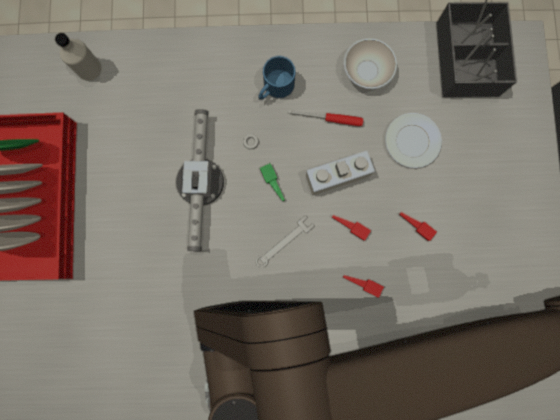

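The scene view shows the white block with the square key head in the middle hole (266,273) and pins on either side. The hub is at (368,205), and the red and green look-alikes lie flat on the table. The top view has the key at (342,168) and the slot at (196,180). Key is at about (0.541, -0.247), so I'll move over the block first.

```bash
python3 -m handwheel '[[[0.06,0.0344,-0.0218,0,0],[0.06,0.0344,-0.0218,0,0],[0.06,0.0344,-0.0218,0,0],[0.06,0.0344,-0.0218,0,0],[0.06,0.0344,-0.0218,0,0],[0.06,0.0344,-0.0218,0,0],[0.06,0.0344,-0.0218,0,0],[0.06,0.0344,-0.0218,0,0],[0.06,0.0344,-0.0218,0,0],[0.06,0.0344,-0.0218,0,0],[0.06,0.0344,-0.0218,0,0],[0.06,0.0344,-0.0218,0,0]]]' 40
python3 -m handwheel '[[[0.06,0.033,-0.021,0,0],[0.06,0,0,0,-7.1],[0.06,0,0,0,-7.1],[0.06,0,0,0,-7.1],[0.06,0,0,0,-7.1],[0.06,0,0,0,-7.1],[0.06,0,0,0,-7.1],[0.06,0,0,0,-7.1],[0.06,0,0,0,-7.1],[0.06,0,0,0,-7.1],[0.06,0,0,0,-7.1],[0.06,0,0,0,-7.1]]]'
python3 -m handwheel '[[[0.06,0,0,0,-7.1],[0.06,0,0,0,-3.7],[0.06,0,0,0,0]]]'
python3 - <<'E'
from h import *
st=get_state(); print(st['eef_pos'],R.from_quat(st['tcp_rot']).as_matrix()[:2,0],st['qpos'],st['time'])
cv2.imwrite('pics/w1.png',viewer.read_camera('wrist'))
for t,z in(('key_head',.094),('pin_a_head',.087),('block',0.),('key_tip',.012)):
    for r in viewer.pinpoint('wrist',t): 
        px=np.array(r['xy'])*[560,420]; print(t,round(r['confidence'],2),px.round(1),atz('wrist',px,z,st).round(4))
E
```

```text
time: 1.6
eef_pos: [0.5157, -0.2749, 0.2318]
tcp_rot: [0.989, 0.146, 0.0, 0.0]
contact_force: [0.4, -0.7, -0.4]
opening: 0.705
finger_force: 0.0
time: 2.6
eef_pos: [0.5401, -0.247, 0.2315]
tcp_rot: [0.674, 0.739, 0.0, 0.0]
contact_force: [-0.6, 0.7, -0.3]
opening: 0.701
finger_force: 0.0
time: 2.85
eef_pos: [0.5401, -0.247, 0.2315]
tcp_rot: [0.604, 0.797, 0.0, 0.0]
contact_force: [0.3, 0.4, -0.2]
opening: 0.704
finger_force: 0.0
[ 0.54012104 -0.24701145  0.23146305] [-0.2711788   0.96252898] [-5.99650158e-01  1.09412032e-01  1.78183953e+00  1.34333577e-05
  1.25013864e+00 -8.74271919e-01] 2.85
key_head 0.93 [283.1 198.3] [ 0.5449 -0.2467  0.094 ]
key_head 0.9 [109.6 320.4] [ 0.4196 -0.406   0.094 ]
key_head 0.59 [131.6 187.7] [ 0.4217 -0.2717  0.094 ]
pin_a_head 0.79 [285.9 251.2] [ 0.5613 -0.295   0.087 ]
block 0.63 [285.1 178.4] [ 0.5489 -0.2494  0.    ]
key_tip 0.96 [160.6 281.9] [ 0.442 -0.404  0.012]
key_tip 0.92 [187.  131.2] [ 0.4387 -0.2267  0.012 ]
key_tip 0.63 [258.5  13.6] [ 0.4812 -0.1029  0.012 ]
key_tip 0.59 [ 37.2 111.1] [ 0.2862 -0.2471  0.012 ]
```

View pics/w1.png

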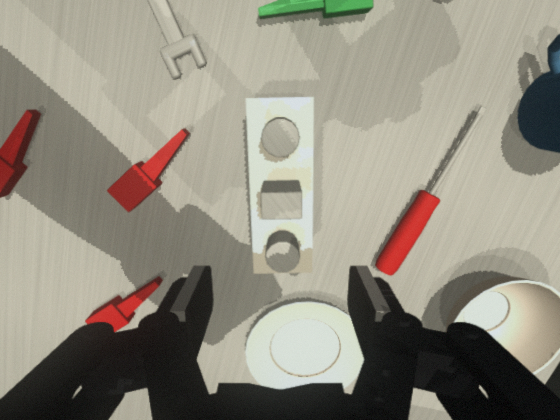

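The wrist view shows the key's square top at (282,205) between the pins at (280,136) and (283,250). The block's edges are nearly vertical in the picture, so the yaw is close. I'll refine it, then go and look at the hub before grasping.

```bash
python3 - <<'E'
from h import *
st=get_state()
for px,z in(((247,97),.072),((313,97),.072),((313,272),.072),((253,272),.072),((282,205),.116),((280,133),.102),((284,257),.102)): print(px,atz('wrist',px,z,st).round(4))
for px,z in(((342,168),.116),((323,175),.102),((361.5,163),.102),((196,180),.085)): print('top',px,atz('top',px,z).round(4))
E
python3 -m handwheel '[[[0.06,0.041,0,0,0],[0.06,0.041,0,0,0],[0.06,0.041,0,0,0],[0.06,0.041,0,0,0],[0.06,0.041,0,0,0],[0.06,0.041,0,0,0],[0.06,0.041,0,0,0],[0.06,0.041,0,0,0],[0.06,0.008,0.041,0,3],[0.06,0.005,0.041,0,7],[0.06,0.005,0,0,6],[0.06,0,0,0,0]]]'
python3 - <<'E'
from h import *
st=get_state(); print(st['eef_pos'],R.from_quat(st['tcp_rot']).as_matrix()[:2,0],st['qpos'],st['time'])
im=viewer.read_camera('wrist');cv2.imwrite('pics/w2.png',im)
for t,z in(('pocket',.085),('hub',0.)):
    for r in viewer.pinpoint('wrist',t): 
        px=np.array(r['xy'])*[560,420]; print(t,round(r['confidence'],2),px.round(1),atz('wrist',px,z,st).round(4))
E
```

```text
(247, 97) [ 0.4947 -0.1772  0.072 ]
(313, 97) [ 0.547  -0.1626  0.072 ]
(313, 272) [ 0.5942 -0.3154  0.072 ]
(253, 272) [ 0.5388 -0.3308  0.072 ]
(282, 205) [ 0.5436 -0.2463  0.116 ]
(280, 133) [ 0.5279 -0.1955  0.102 ]
(284, 257) [ 0.559  -0.2942  0.102 ]
top (342, 168) [ 0.537 -0.247  0.116]
top (323, 175) [ 0.5238 -0.2017  0.102 ]
top (361.5, 163) [ 0.551 -0.297  0.102]
top (196, 180) [0.5236 0.1107 0.085 ]
time: 4.1
eef_pos: [0.5277, 0.1077, 0.23]
tcp_rot: [0.709, 0.705, -0.001, -0.001]
contact_force: [-0.0, 1.1, 0.2]
opening: 0.709
finger_force: 0.0
[0.52767727 0.10767309 0.22998325] [0.00598755 0.99998206] [ 1.27114774e-02 -1.26962991e-02  1.91158453e+00  2.41336076e-04
  1.24549845e+00  1.86213638e-02] 4.1
pocket 0.59 [295.8 187.4] [0.5428 0.1146 0.085 ]
hub 0.93 [286.5 168.2] [0.5364 0.1151 0.    ]
hub 0.72 [297.5 189.8] [0.5484 0.0912 0.    ]
```

View pics/w2.png

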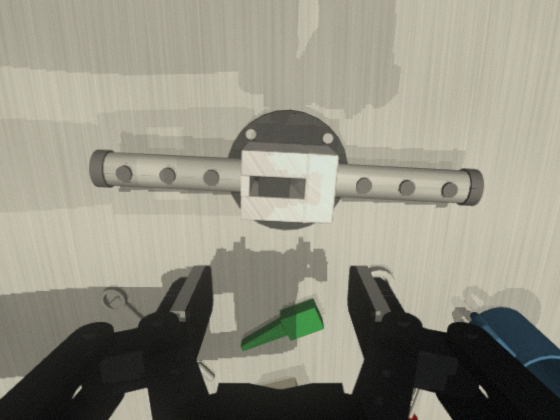

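The hub top is at about (290,187), with the slot and spindle dark from x=248 to 305. I'll enlarge it to tell the spindle from the slot.

```bash
python3 - <<'E'
import cv2
im=cv2.imread('pics/w2.png')[135:240,220:360]; im=cv2.convertScaleAbs(im,alpha=1.3,beta=20)
cv2.imwrite('pics/w2c.png',cv2.resize(im,None,fx=5.7,fy=5.7,interpolation=cv2.INTER_CUBIC))
E
```

```text
(no output)
```

View pics/w2c.png

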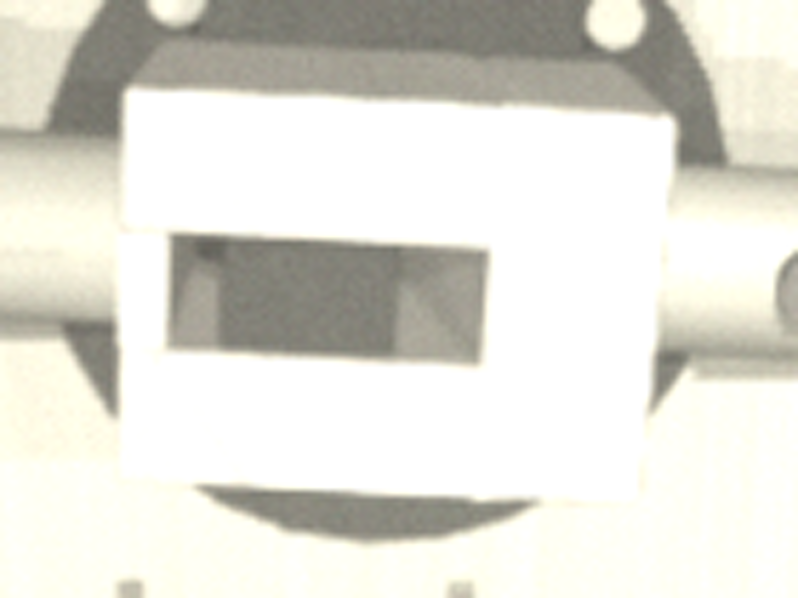

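The crop shows the dark spindle at columns 218–398 with the sloped-wall slot on its right, 398–488. So hub +x is image right, about world +x, at a yaw near -3°. I'll compute the slot position and go back to the key.

```bash
python3 - <<'E'
from h import *
st=get_state()
c=lambda x,y:(x/5.7+220,y/5.7+135)
for n,px,z in(('edge+x',c(486,305),.085),('spindle',c(398,300),.086),('slot top',c(440,246),.085),('slot bot',c(440,361),.085),('hubTL',c(122,90),.085),('TR',c(676,118),.085),('BR',c(636,499),.085),('BL',c(122,476),.085),('tubeL',(102,168),.044),('tubeR',(470,187),.044)): print(n,atz('wrist',px,z,st).round(4))
E
python3 -m handwheel '[[[0.06,-0.0393,0.002,0,0],[0.06,-0.0393,0.002,0,0],[0.06,-0.0393,0.002,0,0],[0.06,-0.0393,0.002,0,0],[0.06,-0.0393,0.002,0,0],[0.06,-0.0393,0.002,0,0],[0.06,-0.0393,0.002,0,0],[0.06,-0.0393,0.002,0,0],[0.06,-0.0393,0.002,0,0],[0.06,0,0,0,-7],[0.06,0,0,0,-7],[0.06,0,0,0,-3.3]]]'
python3 -m handwheel '[[[0.06,0,0,0.036,0],[0.06,0,0,0.036,0],[0.06,0,0,0.03,0],[0.06,0,0,0,0]]]'
python3 - <<'E'
from h import *
s=get_state();M=R.from_quat(s['tcp_rot']).as_matrix();print(M[:,0].round(4),s['eef_pos'],'toolxy',((np.array([.5437,-.2465,.078])-s['eef_pos'])@M).round(4))
E
```

```text
edge+x [0.5503 0.1117 0.085 ]
spindle [0.5371 0.1128 0.086 ]
slot top [0.5433 0.1207 0.085 ]
slot bot [0.5435 0.1031 0.085 ]
hubTL [0.4972 0.1439 0.085 ]
TR [0.5774 0.1395 0.085 ]
BR [0.5739 0.0809 0.085 ]
BL [0.4951 0.0851 0.085 ]
tubeL [0.3578 0.123  0.044 ]
tubeR [0.7152 0.1025 0.044 ]
time: 5.25
eef_pos: [0.5418, -0.2491, 0.2322]
tcp_rot: [0.594, 0.805, 0.0, 0.001]
contact_force: [-0.2, 0.7, -0.4]
opening: 0.702
finger_force: 0.0
time: 5.58
eef_pos: [0.5381, -0.2452, 0.1228]
tcp_rot: [0.595, 0.804, -0.0, -0.006]
contact_force: [-0.9, 0.3, -1.7]
opening: 0.702
finger_force: 0.0
[-0.2919  0.9564  0.0097] [ 0.53805349 -0.24524879  0.12281148] toolxy [-0.0033  0.0054  0.0447]
```

```bash
python3 -m handwheel '[[[0.06,-0.003,0.005,0,0],[0.06,0,0,0.022,0],[0.06,0,0,0.022,0],[0.06,0,0,0,0],[0.06,0,0,0,0]]]'
python3 - <<'E'
from h import *
s=get_state();M=R.from_quat(s['tcp_rot']).as_matrix();print(M.round(4),s['eef_pos'],'toolxy',((np.array([.5437,-.2465,.078])-s['eef_pos'])@M).round(4))
E
```

```text
time: 6.0
eef_pos: [0.5495, -0.2495, 0.0873]
tcp_rot: [0.595, 0.804, 0.0, 0.001]
contact_force: [0.3, -0.5, -0.1]
opening: 0.706
finger_force: 0.0
[[-0.2921  0.9564  0.0015]
 [ 0.9564  0.2921 -0.0011]
 [-0.0015  0.0012 -1.    ]] [ 0.54949654 -0.24950972  0.08729593] toolxy [ 0.0046 -0.0047  0.0093]
```

```bash
python3 -m handwheel '[[[0.06,0.0046,-0.0047,0.004,0],[0.06,0,0,0.005,0],[0.06,0,0,0,0],[0.02,0,0,0,0],[0.02,0,0,0,0],[0.02,0,0,0,0],[0.02,0,0,0,0],[0.02,0,0,0,0],[0.02,0,0,0,0],[0.02,0,0,0,0]]]' 70
```

```text
time: 6.83
eef_pos: [0.543, -0.2462, 0.0771]
tcp_rot: [0.595, 0.804, -0.0, 0.0]
contact_force: [-4.0, -0.6, 6.0]
opening: 0.367
finger_force: 70.1
```

```bash
python3 -m handwheel '[[[0.02,0,0,-0.01,0],[0.02,0,0,-0.02,0],[0.02,0,0,-0.03,0],[0.02,0,0,-0.03,0],[0.02,0,0,-0.03,0],[0.02,0,0,-0.02,0],[0.02,0,0,0,0],[0.02,0,0,0,0]]]'
python3 - <<'E'
from h import *
s=get_state();M=R.from_quat(s['tcp_rot']).as_matrix();print(M[:,0].round(4),s['eef_pos'])
im=viewer.read_camera('scene');
p=proj('scene',s['eef_pos']-[0,0,.03]).astype(int);print(p)
for t in('key_tip','key_head'):
    for r in viewer.pinpoint('scene',t): print(t,round(r['confidence'],2),(np.array(r['xy'])*[560,420]).round(1))
a=max(p[1]-60,0);b=max(p[0]-80,0);print(b,a)
cv2.imwrite('pics/s3.png',cv2.resize(im[a:a+120,b:b+160],None,fx=5,fy=5,interpolation=cv2.INTER_CUBIC))
for d in(-1,1):
    x=M[:,1]*d; q=s['eef_pos']+[0,0,.019]; 
    print(d,'head',proj('scene',q-[0,0,.0]).round(1),'tip',proj('scene',q-x*.006-[0,0,.076]).round(1))
E
```

```text
time: 7.5
eef_pos: [0.5434, -0.2458, 0.217]
tcp_rot: [0.595, 0.804, 0.0, 0.001]
contact_force: [-0.1, -0.9, -3.2]
opening: 0.365
finger_force: 70.0
[-0.292   0.9564 -0.0015] [ 0.54339798 -0.24581876  0.21695678]
[268 231]
key_tip 0.84 [155.5 323.9]
key_tip 0.78 [175.2 241.6]
key_tip 0.68 [235.3 273.6]
key_tip 0.59 [288.1 251.2]
key_head 0.89 [135.6 253.1]
key_head 0.85 [269.1 207.3]
key_head 0.7 [330.2 256.9]
key_head 0.61 [189.3 281.2]
key_head 0.61 [109.1 333.1]
188 171
-1 head [268.8 204.6] tip [271.8 245.9]
1 head [268.8 204.6] tip [264.9 243.7]
```

View pics/s3.png

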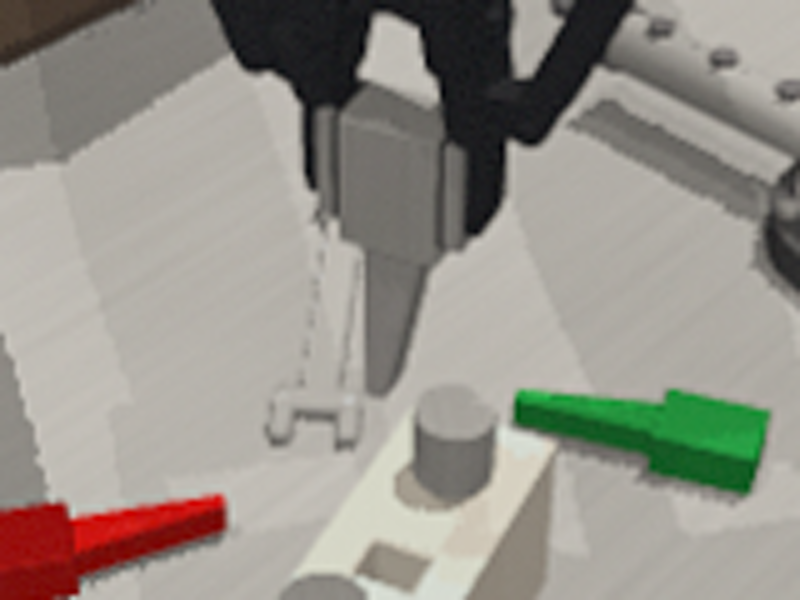

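The crop shows the key held squarely. The vertical flat face is on the left (-tool y) and the taper is on the right (+tool y), with the tip near crop (380,390). Key +x is therefore tool +y, so no flip is needed. Moving over the slot.

```bash
python3 -m handwheel '[[[0.02,0.034,0.0109,0,0],[0.02,0.034,0.0109,0,0],[0.02,0.034,0.0109,0,0],[0.02,0.034,0.0109,0,0],[0.02,0.034,0.0109,0,0],[0.02,0.034,0.0109,0,0],[0.02,0.034,0.0109,0,0],[0.02,0.034,0.0109,0,0],[0.02,0.034,0.0109,0,0],[0.02,0.034,0.0109,0,0],[0.02,0,0,0,6.7],[0.02,0,0,0,6.7]]]'
python3 -m handwheel '[[[0.02,0,0,0,6.7],[0.02,0,0,0.015,0],[0.02,0,0,0.015,0],[0.02,0,0,0.01,0],[0.02,0,0,0,0],[0.02,0,0,0,0],[0.02,0,0,0,0]]]'
python3 - <<'E'
from h import *
s=get_state();M=R.from_quat(s['tcp_rot']).as_matrix();print(M.round(4),s['eef_pos'],'tool',((np.array([.5486,.1116,.165])-s['eef_pos'])@M).round(4),s['contact_force'])
im=viewer.read_camera('wrist'); cv2.imwrite('pics/w4.png',im)
im=viewer.read_camera('scene')
p=proj('scene',[.545,.112,.11]).astype(int);a=p[1]-60;b=p[0]-80;print(b,a)
cv2.imwrite('pics/s4.png',cv2.resize(im[a:a+120,b:b+160],None,fx=5,fy=5,interpolation=cv2.INTER_CUBIC))
E
```

```text
time: 8.65
eef_pos: [0.5463, 0.1136, 0.2135]
tcp_rot: [0.685, 0.728, -0.002, -0.002]
contact_force: [0.5, -1.1, -2.7]
opening: 0.371
finger_force: 70.1
time: 9.23
eef_pos: [0.5481, 0.1112, 0.1763]
tcp_rot: [0.726, 0.688, -0.0, -0.0]
contact_force: [-0.2, -0.0, -1.6]
opening: 0.362
finger_force: 70.1
[[ 5.460e-02  9.985e-01 -1.000e-04]
 [ 9.985e-01 -5.460e-02  0.000e+00]
 [ 0.000e+00 -1.000e-04 -1.000e+00]] [0.54805324 0.11117787 0.1763225 ] tool [0.0005 0.0005 0.0113] [-0.20959156 -0.03924598 -1.63138564]
298 123
```

View pics/w4.png

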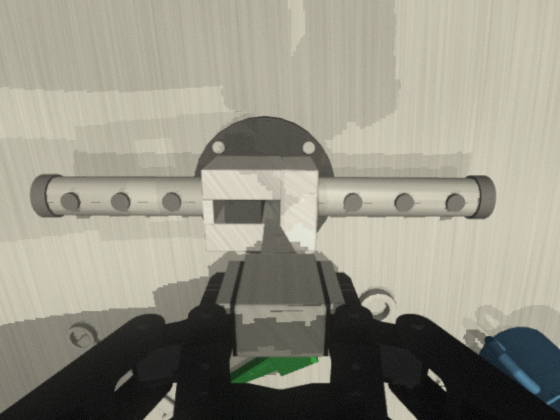

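View pics/s4.png

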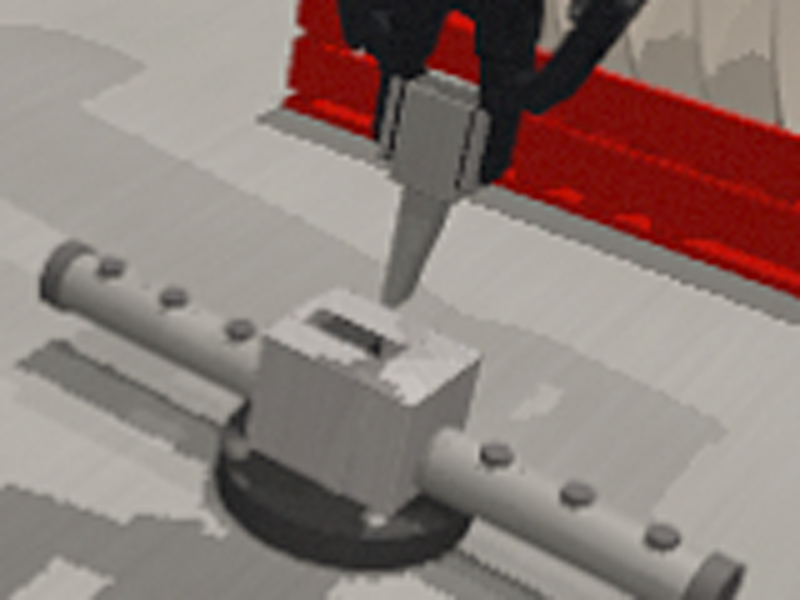

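The wrist view shows the tubes horizontal at row 195, so yaw is aligned, with the tip near (272,195) above the slot. The scene crop shows the tip at (398,300) over the slot area. One magnified check of the tip against prediction before going in.

```bash
python3 - <<'E'
from h import *
im=cv2.imread('pics/w4.png'); s=get_state();M=R.from_quat(s['tcp_rot']).as_matrix()
x0,y0,k=190,145,5.5
c=cv2.resize(im[145:254,190:335],None,fx=k,fy=k,interpolation=cv2.INTER_CUBIC); c=cv2.convertScaleAbs(c,alpha=.9)
def dr(P,col):
    q=np.array([(proj('wrist',p,s)+.5-[x0,y0])*k for p in P]).round().astype(int); cv2.polylines(c,[q],True,col,1); print(q.tolist())
tp=s['eef_pos']; dr([tp+M@[a,b,.065] for a,b in((-.007,-.0095),(.007,-.0095),(.007,-.0025),(-.007,-.0025))],(0,0,255))
h=np.array([.5359,.1124,.085]);X=np.array([np.cos(-.054),np.sin(-.054),0]);Y=np.array([-X[1],X[0],0])
dr([h+X*a+Y*b for a,b in((.0012,-.00875),(.0142,-.00875),(.0142,.00875),(.0012,.00875))],(0,200,0))
dr([h+X*a+Y*b for a,b in((-.04,-.03),(.04,-.03),(.04,.03),(-.04,.03))],(255,0,0))
cv2.imwrite('pics/w4c.png',c)
print([(r['confidence'],np.array(r['xy'])*[560,420]) for r in viewer.pinpoint('wrist','key_tip')])
E
```

```text
[[399, 518], [397, 404], [458, 404], [459, 518]]
[[392, 448], [492, 448], [492, 318], [390, 318]]
[[86, 599], [686, 597], [700, 153], [54, 154]]
[(0.72, array([269.304, 226.59 ])), (0.59, array([228.592, 381.696]))]
```

View pics/w4c.png

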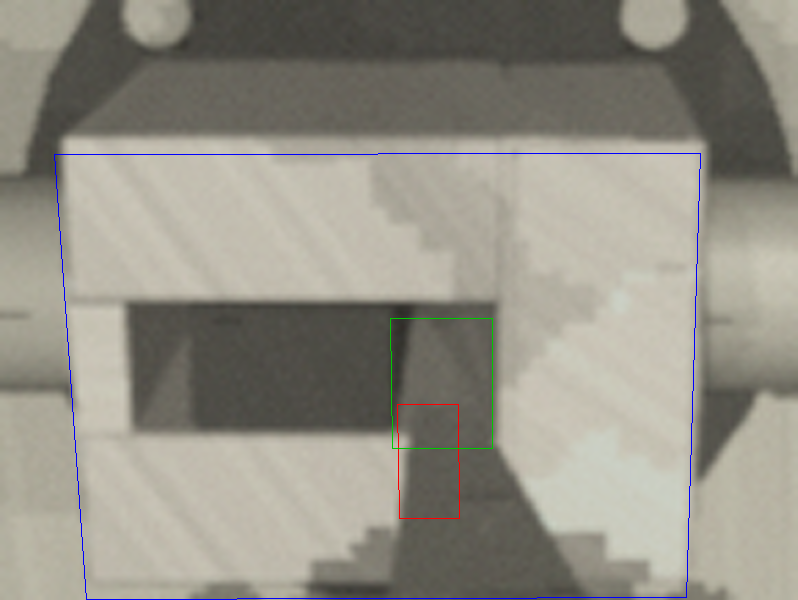

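```bash
python3 - <<'E'
import cv2
g=cv2.cvtColor(cv2.imread('pics/w4.png'),cv2.COLOR_BGR2GRAY); g=cv2.bilateralFilter(g,5,12,2)
print('     ',*range(258,286))
for r in range(198,240): print(r,*['%3d'%v for v in g[r,258:286]])
E
```

```text
258 259 260 261 262 263 264 265 266 267 268 269 270 271 272 273 274 275 276 277 278 279 280 281 282 283 284 285
198 204 204 203 203 202 202 201 202 202 204 205 205 203 199 184 176 176 177 180 179 176 175 172 178 184 186 189 191
199 166 165 164 163 162 162 162 163 163 166 167 170 170 171 161 154 151 150 151 153 155 153 157 176 183 186 188 191
200  82  81  78  74  71  70  75  86  94  97  99 101 103 104 102 103 104 103 102 102 102 102 142 176 184 186 189 190
201  82  81  78  67  57  58  62  83  92  94  95  94  94  95  98  99 101 101 101 100 101 102 141 179 185 188 190 192
202  83  82  79  66  58  56  64  88  97  97  96  94  93  95  97 100 102 103 102 101 101 103 143 179 185 188 192 193
203  84  83  80  64  57  57  69 101 106 104  99  95  95  96  99 102 105 106 105 103 102 103 143 179 184 188 192 195
204  84  82  79  66  58  56  82 106 108 108 105  99  98  99 101 104 106 107 106 104 103 104 144 179 183 187 193 196
205  83  82  77  64  58  58  88 108 111 111 109 107 103 102 102 104 106 108 107 105 104 104 143 179 183 186 192 195
206  83  81  76  65  60  61  95 110 112 113 111 110 106 104 
[... 3183 characters left out ...]
 199
234 206 205 204 201 191 140 104 101 100  99  99  99  99  99  99  98  96  95  96  96  95  95  95  96  98 100 105 174
235 207 206 205 202 181 132 103 101 100 100  99 100  99  98  99  97  96  95  95  95  94  94  95  96  98 100 102 139
236 206 206 205 203 171 121 104 101 101 100  99  99  99  99  99 100  99  99  98  98  98  99 100 101 102 103 103 107
237 206 205 205 203 166 116 103 101 100  99  99  99  99  99 100 101 102 101 101 101 101 102 103 104 104 103 103 103
238 205 205 204 203 162 113 102 101 100 100  99  99  99  99 101 102 102 102 102 102 103 103 104 104 103 102 101 102
239 202 202 202 201 159 109 102 100 100 100 100 100  99 100 101 101 101 101 102 104 105 104 104 103 102 101 101 101
```

From the pixel values, the tip's far edge is at row 218.5, matching prediction. The hub and slot sit about 2 mm farther toward +tool x than modelled. I'll shift +2.5 mm and lower gently.

```bash
python3 -m handwheel '[[[0.02,0.0025,0,0,0],[0.02,0,0,0.01,0],[0.02,0,0,0.01,0],[0.02,0,0,0.005,0],[0.02,0,0,0.003,0],[0.02,0,0,0.003,0],[0.02,0,0,0,0],[0.02,0,0,0,0],[0.02,0,0,0,0]]]'
```

```text
time: 10.13
eef_pos: [0.5484, 0.1137, 0.1457]
tcp_rot: [0.726, 0.688, 0.0, 0.0]
contact_force: [0.7, -0.4, -2.9]
opening: 0.369
finger_force: 70.1
```

```bash
python3 -m handwheel '[[[0.02,0,0,0.003,0],[0.02,0,0,0.003,0],[0.02,0,0,0.003,0],[0.02,0,0,0.003,0],[0.02,0,0,0,0],[0.02,0,0,0,0]]]'
```

```text
time: 10.63
eef_pos: [0.5476, 0.1137, 0.1327]
tcp_rot: [0.726, 0.688, -0.001, -0.0]
contact_force: [-1.6, -0.5, -2.1]
opening: 0.367
finger_force: 70.1
```

```bash
python3 -m handwheel '[[[0.02,0,-0.001,0,0],[0.02,0,0,0,0],[0.02,0,0,0,0]]]'; python3 -m handwheel '[[[0.02,0,-0.0007,0,0],[0.02,0,0,0,0],[0.02,0,0,0,0]]]'
```

```text
time: 10.88
eef_pos: [0.5473, 0.1138, 0.1336]
tcp_rot: [0.726, 0.688, 0.0, 0.0]
contact_force: [-0.5, 0.7, -2.1]
opening: 0.363
finger_force: 70.1
time: 11.13
eef_pos: [0.5464, 0.1138, 0.1335]
tcp_rot: [0.726, 0.688, 0.0, 0.0]
contact_force: [-0.5, -0.2, -2.5]
opening: 0.364
finger_force: 70.1
```

```bash
python3 -m handwheel '[[[0.02,0,0,0.002,0],[0.02,0,0,0.002,0],[0.02,0,0,0,0],[0.02,0,0,0,0]]]'
```

```text
time: 11.47
eef_pos: [0.5461, 0.1138, 0.129]
tcp_rot: [0.726, 0.688, -0.0, -0.0]
contact_force: [-0.5, 0.5, -1.4]
opening: 0.371
finger_force: 70.1
```

```bash
python3 -m handwheel '[[[0.02,0,-0.0007,0,0],[0.02,0,0,0,0],[0.02,0,0,0,0]]]'; python3 -m handwheel '[[[0.02,0,0,0.002,0],[0.02,0,0,0.001,0],[0.02,0,0,0,0],[0.02,0,0,0,0]]]'
```

```text
time: 11.72
eef_pos: [0.5457, 0.1139, 0.1294]
tcp_rot: [0.726, 0.688, 0.0, 0.0]
contact_force: [0.6, 0.9, -2.2]
opening: 0.366
finger_force: 70.1
time: 12.05
eef_pos: [0.5455, 0.1138, 0.1261]
tcp_rot: [0.726, 0.688, -0.0, -0.0]
contact_force: [0.3, 0.1, -2.1]
opening: 0.367
finger_force: 70.1
```

```bash
python3 -m handwheel '[[[0.02,0,-0.0005,0,0],[0.02,0,0,0,0],[0.02,0,0,0,0]]]'; python3 -m handwheel '[[[0.02,0,0,0.001,0],[0.02,0,0,0.001,0],[0.02,0,0,0,0],[0.02,0,0,0,0]]]'
```

```text
time: 12.3
eef_pos: [0.5452, 0.1139, 0.1264]
tcp_rot: [0.726, 0.688, 0.0, 0.0]
contact_force: [-1.2, 0.1, -1.7]
opening: 0.365
finger_force: 70.1
time: 12.63
eef_pos: [0.545, 0.1139, 0.1242]
tcp_rot: [0.726, 0.688, -0.0, -0.0]
contact_force: [-0.7, 0.3, -2.9]
opening: 0.365
finger_force: 70.1
```

```bash
python3 -m handwheel '[[[0.02,0,0,0.0015,0],[0.02,0,0,0.0015,0],[0.02,0,0,0,0],[0.02,0,0,0,0]]]'; python3 -m handwheel '[[[0.02,0,-0.0005,0,0],[0.02,0,0,0,0],[0.02,0,0,0,0]]]'
```

```text
time: 12.97
eef_pos: [0.545, 0.1139, 0.1211]
tcp_rot: [0.726, 0.688, -0.0, -0.0]
contact_force: [-0.2, -0.1, -2.4]
opening: 0.365
finger_force: 70.1
time: 13.22
eef_pos: [0.5447, 0.1139, 0.1214]
tcp_rot: [0.726, 0.688, 0.0, 0.0]
contact_force: [0.6, 0.2, -1.7]
opening: 0.366
finger_force: 70.0
```

```bash
python3 -m handwheel '[[[0.02,0,0,0.0015,0],[0.02,0,0,0.0015,0],[0.02,0,0,0,0],[0.02,0,0,0,0]]]'
```

```text
time: 13.55
eef_pos: [0.5446, 0.1139, 0.1184]
tcp_rot: [0.726, 0.688, -0.0, -0.0]
contact_force: [-0.6, -0.3, -1.0]
opening: 0.362
finger_force: 70.3
```

```bash
python3 -m handwheel '[[[0.02,0,0,0.001,0],[0.02,0,0,0.001,0],[0.02,0,0,0,0],[0.02,0,0,0,0]]]'
```

```text
time: 13.88
eef_pos: [0.5447, 0.114, 0.1182]
tcp_rot: [0.726, 0.688, -0.0, -0.0]
contact_force: [-4.3, -0.4, 6.8]
opening: 0.37
finger_force: 71.5
```

```bash
python3 -m handwheel '[[[0.02,0,0,0.001,0],[0.02,0,0,0,0],[0.02,0,0,0,0]]]'
```

```text
time: 14.13
eef_pos: [0.5447, 0.114, 0.118]
tcp_rot: [0.726, 0.688, -0.0, -0.0]
contact_force: [-6.5, -0.3, 10.7]
opening: 0.363
finger_force: 71.9
```

```bash
python3 -m handwheel '[[[0.02,0,0,0.001,0],[0.02,0,0,0,0],[0.02,0,0,0,0]]]'
```

```text
time: 14.38
eef_pos: [0.5447, 0.114, 0.1178]
tcp_rot: [0.726, 0.688, -0.001, -0.0]
contact_force: [-9.1, 0.5, 13.9]
opening: 0.369
finger_force: 72.4
```

```bash
python3 -m handwheel '[[[0.02,0,-0.0005,0,0],[0.02,0,0,0,0],[0.02,0,0,0,0]]]'
```

```text
time: 14.63
eef_pos: [0.5446, 0.114, 0.1178]
tcp_rot: [0.726, 0.688, -0.0, 0.0]
contact_force: [-7.1, -0.2, 14.1]
opening: 0.369
finger_force: 72.2
```

```bash
python3 -m handwheel '[[[0.02,0,-0.0005,0,0],[0.02,0,0,0,0],[0.02,0,0,0,0]]]'
```

```text
time: 14.88
eef_pos: [0.5446, 0.114, 0.1178]
tcp_rot: [0.726, 0.688, 0.0, 0.0]
contact_force: [-4.8, -0.5, 13.4]
opening: 0.364
finger_force: 71.9
```

```bash
python3 -m handwheel '[[[0.02,0,-0.001,0,0],[0.02,0,0,-0.001,0],[0.02,0,0,0,0],[0.02,0,0,0,0]]]'
```

```text
time: 15.22
eef_pos: [0.5444, 0.114, 0.1179]
tcp_rot: [0.726, 0.688, 0.001, 0.001]
contact_force: [-0.2, -0.3, 7.2]
opening: 0.364
finger_force: 71.2
```

```bash
python3 -m handwheel '[[[0.035,0,0,0,0],[0.04,0,0,0,0],[0.05,0,0,0,0],[0.05,0,0,0,0],[0.05,0,0,0,0],[0.05,0,0,-0.01,0],[0.05,0,0,-0.02,0],[0.05,0,0,-0.02,0],[0.05,0,0,-0.02,0],[0,0,0,0,0],[0,0,0,0,0],[0,0,0,0,0]]]'; python3 -m handwheel '[[[0,0,0,0,0],[0,0,0,0,0],[0,0,0,0,0],[0,0,0,0,0]]]'
python3 - <<'E'
from h import *
s=get_state();print(s['eef_pos'],s['contact_force'],s['opening'])
im=viewer.read_camera('scene')
p=proj('scene',[.545,.112,.12]).astype(int);a=p[1]-60;b=p[0]-80
cv2.imwrite('pics/s5.png',cv2.resize(im[a:a+120,b:b+160],None,fx=5,fy=5,interpolation=cv2.INTER_CUBIC))
E
```

```text
time: 16.22
eef_pos: [0.5422, 0.114, 0.1847]
tcp_rot: [0.726, 0.688, -0.0, -0.0]
contact_force: [-0.8, -0.3, -1.0]
opening: 0.167
finger_force: 0.0
time: 16.55
eef_pos: [0.5423, 0.114, 0.1845]
tcp_rot: [0.726, 0.688, -0.001, -0.001]
contact_force: [0.0, 0.1, -0.6]
opening: 0.001
finger_force: 0.0
[0.54225893 0.11398558 0.18446707] [ 0.04420994  0.07042985 -0.63513949] 0.0011168581943260599
```

View pics/s5.png

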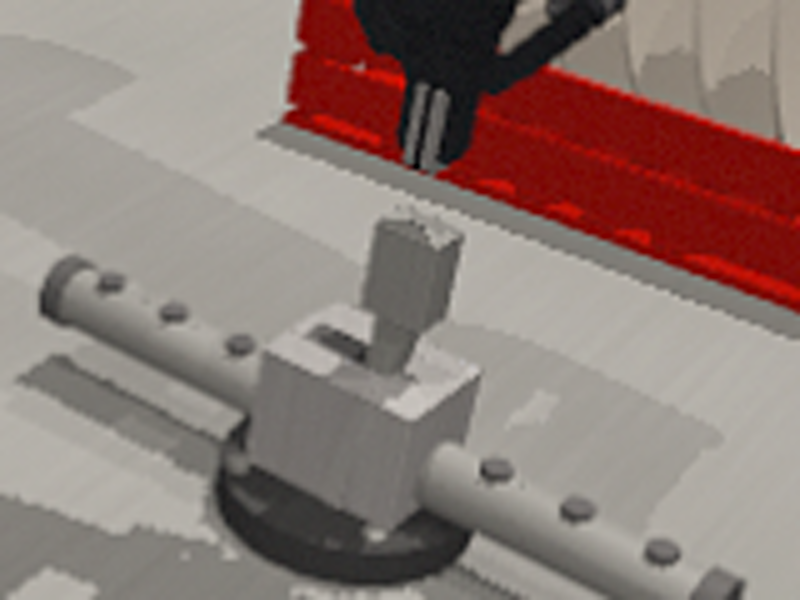

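The scene crop shows the key standing alone in the slot with its head at (415,265), leaning perhaps slightly. Now I'll press its top with shut fingers in small steps.

```bash
python3 -m handwheel '[[[0,0,0,0.01,0],[0,0,0,0.01,0],[0,0,0,0.004,0],[0,0,0,0,0],[0,0,0,0.002,0],[0,0,0,0.001,0],[0,0,0,0,0],[0,0,0,0,0]]]'
```

```text
time: 17.27
eef_pos: [0.5429, 0.114, 0.1586]
tcp_rot: [0.726, 0.688, 0.0, 0.0]
contact_force: [-0.0, -0.2, 0.7]
opening: -0.001
finger_force: 0.0
```

```bash
python3 -m handwheel '[[[0,0,0,0.001,0],[0,0,0,0.001,0],[0,0,0,0,0],[0,0,0,0,0]]]'
```

```text
time: 17.6
eef_pos: [0.543, 0.114, 0.1568]
tcp_rot: [0.726, 0.688, 0.0, 0.0]
contact_force: [0.0, 0.4, 0.6]
opening: 0.003
finger_force: 0.7
```

```bash
python3 -m handwheel '[[[0,0,0,0.001,0],[0,0,0,0.001,0],[0,0,0,0,0],[0,0,0,0,0]]]'
```

```text
time: 17.93
eef_pos: [0.5434, 0.1141, 0.1567]
tcp_rot: [0.726, 0.688, 0.001, 0.001]
contact_force: [-2.8, 0.5, 8.3]
opening: 0.003
finger_force: 4.3
```

```bash
python3 -m handwheel '[[[0,0,0,0.001,0],[0,0,0,0,0],[0,0,0,0,0]]]'
```

```text
time: 18.18
eef_pos: [0.5437, 0.1141, 0.1567]
tcp_rot: [0.726, 0.688, 0.001, 0.001]
contact_force: [-3.7, -0.1, 12.0]
opening: 0.001
finger_force: 5.9
```

```bash
python3 -m handwheel '[[[0,0,0,0.001,0],[0,0,0,0,0],[0,0,0,0,0]]]'
```

```text
time: 18.43
eef_pos: [0.544, 0.1142, 0.1566]
tcp_rot: [0.726, 0.688, 0.001, 0.001]
contact_force: [-4.5, -0.6, 15.5]
opening: -0.002
finger_force: 7.4
```

```bash
python3 -m handwheel '[[[0,0,0,-0.004,0],[0,0,0,-0.004,0],[0,0,-0.001,0,0],[0,0,0,0.002,0],[0,0,0,0.002,0],[0,0,-0.0005,0.001,0],[0,0,-0.0005,0.001,0],[0,0,-0.0005,0.001,0],[0,0,0,0,0],[0,0,0,0,0]]]'
```

```text
time: 19.27
eef_pos: [0.5416, 0.1141, 0.1564]
tcp_rot: [0.726, 0.688, 0.001, 0.001]
contact_force: [-2.5, -0.4, 12.1]
opening: 0.003
finger_force: 6.2
```

```bash
python3 -m handwheel '[[[0,0,-0.0005,0.001,0],[0,0,0,0,0],[0,0,0,0,0]]]'
```

```text
time: 19.52
eef_pos: [0.5417, 0.1142, 0.1563]
tcp_rot: [0.726, 0.688, 0.002, 0.002]
contact_force: [-3.5, -0.2, 15.5]
opening: -0.0
finger_force: 7.5
```

```bash
python3 -m handwheel '[[[0,0,-0.001,0,0],[0,0,-0.0005,0,0],[0,0,0,0,0],[0,0,0,0,0]]]'
```

```text
time: 19.85
eef_pos: [0.5413, 0.1142, 0.1563]
tcp_rot: [0.726, 0.688, 0.003, 0.003]
contact_force: [-0.3, -1.1, 12.9]
opening: 0.001
finger_force: 6.3
```

```bash
python3 -m handwheel '[[[0,0,-0.0003,0.0006,0],[0,0,0,0,0],[0,0,0,0,0],[0,0,0,0,0]]]'
```

```text
time: 20.18
eef_pos: [0.5413, 0.1142, 0.1562]
tcp_rot: [0.726, 0.688, 0.003, 0.003]
contact_force: [-0.3, -0.6, 13.3]
opening: -0.0
finger_force: 6.8
```

```bash
python3 -m handwheel '[[[0,0,-0.0003,0.0008,0],[0,0,0,0,0],[0,0,0,0,0],[0,0,0,0,0]]]'
```

```text
time: 20.52
eef_pos: [0.5413, 0.1143, 0.156]
tcp_rot: [0.726, 0.688, 0.003, 0.003]
contact_force: [-1.0, 0.4, 16.4]
opening: 0.003
finger_force: 7.8
```

```bash
python3 -m handwheel '[[[0,0,-0.0002,0.0005,0],[0,0,0,0,0],[0,0,0,0,0],[0,0,0,0,0]]]'
```

```text
time: 20.85
eef_pos: [0.5413, 0.1143, 0.1559]
tcp_rot: [0.726, 0.688, 0.004, 0.003]
contact_force: [-2.0, -0.4, 17.2]
opening: 0.001
finger_force: 8.5
```

```bash
python3 -m handwheel '[[[0,0,0,0,0],[0,0,0,0,0],[0,0,0,0,0]]]'; python3 -m handwheel '[[[0,0,0.002,-0.005,0],[0,0,0,-0.02,0],[0,0,0,-0.04,0],[0,0,0,-0.04,0],[0,0,0,-0.02,0],[0,0,0,0,0],[0,0,0,0,0]]]'
python3 - <<'E'
from h import *
viewer.read_camera('scene')
X=np.array([np.cos(-.054),np.sin(-.054),0]);Y=np.array([-X[1],X[0],0]); h=np.array([.5446,.114,.134])
rs=viewer.outline_of('scene','key_head')
pr=np.array([proj('scene',h+X*a+Y*b+[0,0,c]) for a in(-.016,.016) for b in(-.011,.011) for c in(-.022,.022)])
print('pred head box',pr.min(0),pr.max(0))
c0=pr.mean(0)
for r in rs:
    m=r['mask'].astype(bool); ys,xs=np.nonzero(m)
    if len(xs) and abs(xs.mean()-c0[0])<25 and abs(ys.mean()-c0[1])<40:
        print(r['confidence'])
        for t in range(ys.min(),ys.max()+1,2): q=xs[ys==t]; print(t,q.min(),q.max())
        s=np.zeros((420,560),np.uint8)
        for L in(-.022,.022): pass
        bl=[(a,b,-.022) for a in(-.0095,.0095) for b in(-.007,.007)]+[(a,b,-.082) for a in(-.0095,-.0025) for b in(-.007,.007)]
        for P in(bl,[(a,b,c) for a in(-.016,.016) for b in(-.011,.011) for c in(-.022,.022)]):
            q=np.array([proj('scene',h+X*a+Y*b+[0,0,c]) for a,b,c in P]).round().astype(np.int32); cv2.fillConvexPoly(s,cv2.convexHull(q),1)
        print('model'); Y_,X_=np.nonzero(s)
        for t in range(Y_.min(),Y_.max()+1,2): q=X_[Y_==t]; print(t,q.min(),q.max())
        break
print(get_state()['contact_force'])
E
```

```text
time: 21.1
eef_pos: [0.5413, 0.1143, 0.156]
tcp_rot: [0.726, 0.688, 0.004, 0.004]
contact_force: [-0.6, 0.4, 17.5]
opening: -0.004
finger_force: 8.5
time: 21.68
eef_pos: [0.5398, 0.1142, 0.2761]
tcp_rot: [0.726, 0.688, 0.001, 0.001]
contact_force: [-0.1, 0.1, -0.9]
opening: 0.001
finger_force: 0.0
pred head box [369.72595146 160.82528736] [391.41443969 187.41090897]
0.74
162 377 380
164 374 385
166 373 389
168 372 390
170 372 389
172 372 389
174 371 389
176 371 388
178 371 387
180 370 387
182 371 386
184 373 385
186 372 382
188 372 381
190 371 380
192 371 379
194 373 376
model
161 379 380
163 375 385
165 373 389
167 372 391
169 372 391
171 372 390
173 371 390
175 371 390
177 371 389
179 370 389
181 370 389
183 372 388
185 372 387
187 372 383
189 372 381
191 371 380
193 371 380
195 371 379
197 370 378
199 370 377
201 370 376
203 369 375
205 369 373
[-0.12910317  0.35720809 -0.2141432 ]
```

The upright model fits the key's outline to within about 2 px. The key stopped sliding at 17.5 N and stays put on its own.

```bash
python3 -c "
from plant import sign_off; print(sign_off())"
```

```text
the job is handed in; nothing more can be done
None
```

The gib key is wedged upright in the slot between hub and spindle: it stopped sliding under a push of about 17 N. The two pins were left in the block, and I handed the job in at about 22 s with the arm clear of everything.

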